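# Clamp the whetstone with the click wrench

### The arm

A 7-joint arm with a two-finger parallel gripper is mounted at the origin on a cart in front of the work surface, level with it; the furniture and walls round the work are solid. World frame = base frame: x ahead of the robot, y to its left, z up, the work surface at z = 0. Lengths are in mm, angles in rad, forces in N, time in s.
With the tool pointing down it reaches from about 400 to 875 mm from the base axis. Payload 6.5 kg.
Tool frame: the origin (TCP) lies at the centre of the arm's flange, where the gripper is bolted on; the fingertips stand 166 mm ahead of it and the grasp point (between the pads) lies 147 mm ahead of it; z points along the fingers, y is the line along which they close (so a half turn about z gives the same grasp; the last joint's range is limited). The gripper opens to 88 mm and grips with 3 to 60 N. Pads are 18 mm wide; open, the fingers measure 123 mm over their backs; the gripper's body (75 mm by 187 mm) begins 45 mm behind the grasp point.
Start: joints at [1.182, 0.536, -0.004, 1.538, 0.003, 1.067, -0.071], TCP at [206.195, -616.42, 404.716] pointing down, gripper open.
Joint ranges: [-2.7, 2.7], [-0.37, 2.16], [-1.27, 1.26], [0.24, 2.4], [-1.31, 4.45], [0.19, 1.91], [-2.76, 2.76]. Speed limits (rad/s): [2.39, 2.39, 3.14, 3.14, 3.14, 3.14, 3.14].

### API

Orientations are given as a unit quaternion [x, y, z, w].
In Python, from rig import sense, snapshot, hand_in gives the robot as it stands.
- The arm moves only by the tool play_rows, never from a script. Its argument "motion" is one flat list of numbers, 5 for each row, row after row: the shift along the tool's x, y, z in m, then the turn about the tool's z in degrees, then the gripper command: -1 is shut, 1 is fully open, values between are in proportion. A call has 1 to 12 rows; each row is the pose to reach, as a shift and turn from the pose commanded when the call began, along the tool's axes at that moment; what a row does not reach only later rows make up. A row lasts 1/10 s, in which the tool goes at most 50 mm and 8.59 degrees, less where a joint would pass 70% of its speed; a pose out of reach is approached as far as the arm can. A call with a gripper value outside its range is refused whole. The fingers move at their own pace and stop on an object; "newtons" is the grip in N (left out, the last holds). Time passes only in rows, so rows that repeat a pose let the fingers close. It gives the time, the measured TCP pose, the force, the opening and the grip force at its end, in the units of the state.
- sense(): the state, without advancing time (a new reading comes with each control period).
- snapshot(name): name is "scene" or "top" or "wrist"; returns a dict with "img" (400x640x3 uint8, red, green, blue), "z_map" (400x640 float32, mm along the optical axis (not along the pixel's ray), 0 where there is no reading), "fov_y" (degrees; the focal length in pixels is half the picture's height over the tangent of half this angle, whatever the lens; pixels are square), "cx", "cy" (the principal point, pixels), "D" ([k1, k2, p1, p2, k3] as OpenCV has them; the pictures are not rectified), "R" (3x3) and "t" (3): a world point X has camera coordinates R X + t. Camera axes: x right, y down, z forward; pixel columns grow to the right and rows downward; lengths in mm; the calibration is good to about 2 mm. A picture is of the moment at which its call begins.
- hand_in(): hands the job in; it is judged then, once.
The state is a dict: "time": time; "q": joint angles; "qvel": joint speeds; "joint_torque": joint torques, N m; "ee_pos": TCP position; "tool_rot": TCP orientation; "ft_force": force on the tool from outside, world axes, zero at the start; "ft_torque": the same for the moment, N m; "finger_gap": opening from 0.0 (shut) to 1.0 (fully open); "grasp_force": force on a finger pad.
Only numpy, scipy, OpenCV 4.12 (cv2) and the standard library are available. Lean on these libraries where they do the work, as an engineer would, in place of code of your own. Each camera call takes 0.05 s, during which the arm holds its last target. There are 200 camera calls.

### The job

Push the whetstone under the clamp strap until it sits flush against both the back fence and the end stop at its left end. Then swing the click wrench on the clamp nut clockwise, seen from above, until it breaks over with a click; stop at once, because any further tightening cracks the stone, and let the wrench go. Do not knock the paste jar or the glue tin about.

Things in the scene. Friction and masses are not known exactly. Their poses are not given: they have to be found in the camera images.
- clamp_plate: Dark steel clamping plate fixed to the table, 262 x 262 x 12 mm; origin on the table surface, z up, x away from the robot and y to the left at yaw 0. A steel strap, 34 mm wide, reaches from the back along y = 0 forward to x = +3 mm; its underside is 2 to 4 mm above the stone's top until the nut is tightened, and it sinks as the nut turns. Stud and nut: x = +62 mm, y = 0.
- back_fence (a point): Middle of the front face of the back fence, 9 mm above the plate (plate x = +29.5 mm, y = 0; axes as the plate's). The fence is two steel blocks 18 mm high, each 50 mm long along y, centred 52 mm left and right of this point.
- end_stop (a point): Middle of the inner (right-hand) face of the end stop, a steel block 18 mm high and 46 mm wide along x at the plate's left: plate x = -2 mm, y = +83 mm, 9 mm above the plate; axes as the plate's.
- stone_seat (a point): Point on the clamping plate where the stone's centre belongs when it is flush with the fence and the end stop: plate x = 0, y = 0, 15 mm above the plate. Axes as the plate's.
- stone_centre (a point): Centre, half-way up, of the whetstone: loose, 58 x 165 x 30 mm, about 0.55 kg, its long side along its own y, on the plate. A brown wooden base (full size, 16 mm high) carries the grey stone (42 x 140 mm). Starts 25 to 50 mm in front and 20 to 45 mm to the right of its seat, slightly askew.
- nut_axis (a point): Point on the axis of the clamp nut, at the height of the wrench's handle axis (78 mm above the table).
- wrench_grip (a point): Middle of the wrench's black grip, on the handle axis, 160 mm from the nut axis and 78 mm above the table. The handle is a level round bar pointing right from the nut; the grip is 20 mm thick, from 108 to 208 mm from the nut axis. It turns about the vertical nut axis only (clockwise: towards the robot) and passes well above the stone.
- nut (a joint): Angle of clamp nut and wrench head, rad, growing clockwise from above (tightening). Starts between 0 and 0.25, stays where it is left and resists more the further it is turned (about 8 N at the middle of the grip at 0). The click comes a further 0.2 to 0.5 rad on.
- wrench_handle (a joint): Angle by which the handle has broken over against the wrench head, rad: about 0 (-0.01) while tightening. At about 13 N at the middle of the grip it clicks: the resistance falls to a few newtons and this angle rises to its stop at 0.14. Pushing on past the stop overtightens the nut. Springs back straight when the handle is released.
- jar_centre (a point): Centre (half-way up) of the paste jar with a white lid, 69 mm across, 73 mm high, loose, standing to the right of the plate.
- tin_centre (a point): Centre (half-way up) of the round glue tin, 89 mm across, 76 mm high, loose, standing to the left of the plate.

How it is judged (in metres and radians):
On the way, in this order (a step that is already met when the one before it is completed fails the run):
1. the stone is flush against fence and end stop (x of stone_centre in the frame of stone_seat above -0.003 m and y of stone_centre in the frame of stone_seat above -0.003 m and angle between the y axis of stone_centre and the y axis of stone_seat, either way round below 0.04 rad), for 0.2 s.
2. the wrench has broken over (value of joint wrench_handle above 0.08 rad).
At the end, for the whole second after the job is handed in: The whetstone lies flat, within 3 mm and 0.04 rad of flush with the fence and the end stop; the nut stands within about 0.06 rad below to 0.08 rad above where the wrench clicked; the wrench is released and its handle has sprung back straight (under 0.03 rad) (all of step 1 and x of stone_centre in the frame of stone_seat below 0.003 m and y of stone_centre in the frame of stone_seat below 0.003 m and angle between stone_centre's own z axis and vertical below 0.05 rad and value of joint nut between 0.42 and 0.56 rad and value of joint wrench_handle below 0.03 rad); the robot touches nothing.
It fails at once if the nut is tightened more than about 0.08 rad beyond the click (value of joint nut above 0.56 rad).
It fails at once if the wrench clicks before the stone is in place (value of joint wrench_handle above 0.08 rad and (x of stone_centre in the frame of stone_seat below -0.006 m or y of stone_centre in the frame of stone_seat below -0.006 m)).
It fails at once if the paste jar is shifted by more than 30 mm (distance of jar_centre from where it was at the start of the episode above 0.03 m).
It fails at once if the glue tin is shifted by more than 30 mm (distance of tin_centre from where it was at the start of the episode above 0.03 m).
It also fails if it takes over 72 s, if anything falls off the work surface, if the arm or the gripper's body presses on something with over 40 N, if the wrist force passes 120 N, or if a joint passes its speed limit or range.

## Working session

There is one attempt and no reset: what is moved stays moved. The work goes in short steps, Python scripts to look and compute and a tool call to move; the robot and the scene stay as the last step left them, time stands still between calls to the robot, and variables do not carry over. Pictures are saved under pics/ and viewed, at most 10 in all, crops included, and the job is handed in when it is done.

Besides the shell and the picture viewer there is one more tool, called by a JSON object that holds its "method" and its "body". play_rows: Moves the arm, as the interface text tells. Its arguments: {"type":"object","properties":{"motion":{"type":"array"},"newtons":{"type":"number"}},"required":["motion"]}

```bash
mkdir -p pics; cat > h.py <<'E'
import numpy as np, cv2
from rig import sense, snapshot, hand_in
def K(s):
    f=200/np.tan(np.radians(s['fov_y'])/2); return np.array([[f,0,s['cx']],[0,f,s['cy']],[0,0,1.]])
def ray(s,u,v):
    n=cv2.undistortPoints(np.array([[[u,v]]],float),K(s),np.array(s['D'],float))[0,0]; return np.array([n[0],n[1],1.])
def at_z(s,u,v,z):
    R=np.array(s['R']);t=np.array(s['t']); c=-R.T@t; d=R.T@ray(s,u,v); return c+d*(z-c[2])/d[2]
def at_d(s,u,v):
    R=np.array(s['R']);t=np.array(s['t']); d=np.median(s['z_map'][v-1:v+2,u-1:u+2]); return R.T@(ray(s,u,v)*d-t)
E
python3 - <<'E'
from h import *
import pickle
for n in('scene','top'):
    s=snapshot(n); cv2.imwrite(f'pics/{n}0.png',s['img'][:,:,::-1]); pickle.dump(s,open(n+'.pkl','wb')); print(n,s['fov_y'],s['D'],np.round(-np.array(s['R']).T@s['t']))
print(sense())
E
```

```text
scene 42.0751076132004 [-0.12723442  0.          0.          0.          0.        ] [-426.  957.  745.]
top 45.31432072161491 [-0.05910454  0.          0.          0.          0.        ] [ 507.  -47. 1528.]
{'time': 0.1, 'q': array([ 1.18177938,  0.53707936, -0.00440397,  1.5387281 ,  0.0026235 ,
        1.06728939, -0.07119293]), 'qvel': array([-0.00012729, -0.00308131,  0.00034803, -0.00186523, -0.00021448,
        0.00020765,  0.00055305]), 'joint_torque': array([ 3.08902316e-03, -5.72076201e+01,  9.94304381e-01, -2.52230716e+01,
       -5.61271340e-02,  1.34424912e-02,  3.09995835e-05]), 'ee_pos': array([ 206.10296838, -616.16378363,  403.95201835]), 'tool_rot': array([ 9.86996790e-01,  1.60738218e-01, -1.93568244e-04, -7.24142697e-04]), 'ft_force': array([ 0.11057288, -0.58069582, -1.01069981]), 'ft_torque': array([ 0.03451787, -0.00851268,  0.01745317]), 'grasp_force': 0.0, 'finger_gap': 1.0009583742080121}
```

View pics/top0.png

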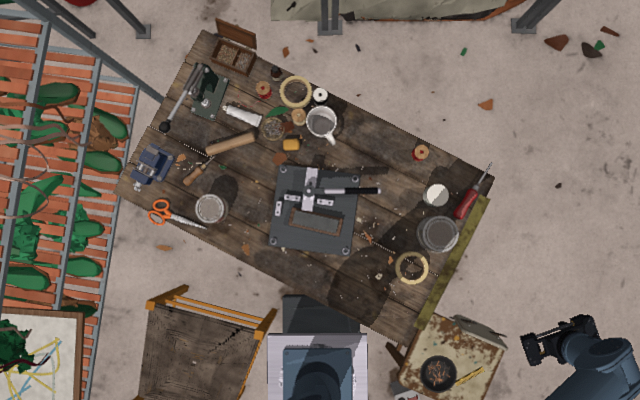

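View pics/scene0.png

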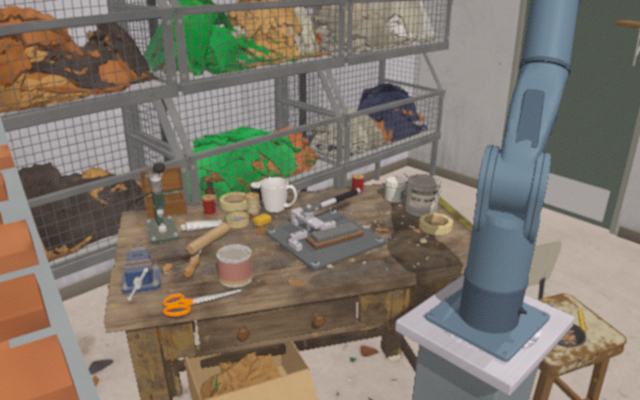

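The top view shows the plate at about (314,210), the wrench pointing right from (310,188) to (380,190), the stone at (316,220), the tin at (210,208) and the jar at (436,195). The next picture is an enlarged crop.

```bash
python3 - <<'E'
from h import *
import pickle
s=pickle.load(open('top.pkl','rb'))
c=s['img'][155:265,255:395,::-1]; cv2.imwrite('pics/crop.png',cv2.resize(c,None,fx=5.5,fy=5.4545454,interpolation=cv2.INTER_CUBIC))
for u,v in((209,208),(437,195),(345,190),(370,190),(316,220),(340,245)): print(u,v,np.round(at_d(s,u,v),1))
E
```

```text
209 208 [553.2 321.8  71.9]
437 195 [ 585.2 -374.3   73.8]
345 190 [602.5 -94.5  88.3]
370 190 [ 601.7 -169.8   87.1]
316 220 [513.4  -5.   40.3]
340 245 [433.9 -79.1  12.5]
```

View pics/crop.png

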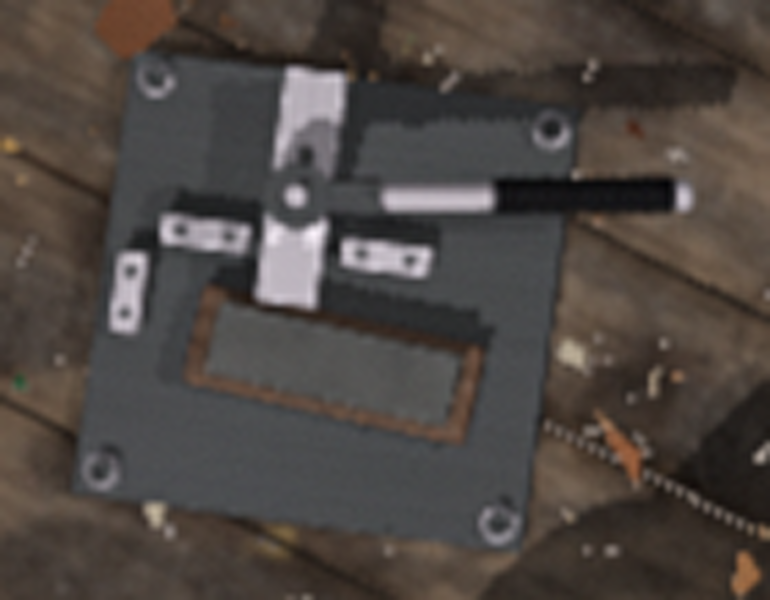

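The crop shows the plate corners at (133,55), (580,105), (520,550) and (72,490). The stone base corners are at (212,287), (483,345), (462,443) and (185,383). The nut is at (295,195) and the grip runs from (497,193) to (672,195).

```bash
python3 - <<'E'
from h import *
import pickle
s=pickle.load(open('top.pkl','rb'))
g=lambda cu,cv,z: at_z(s,255+(cu+.5)/5.5-.5,155+(cv+.5)/5.4545-.5,z)
P=np.array([g(*p,12) for p in((133,55),(580,105),(520,550),(72,490))]); print(P.round(1))
c=P.mean(0); ey=(P[0]-P[1]+P[3]-P[2])[:2]; ey/=np.linalg.norm(ey)
ex=np.array([ey[1],-ey[0]]); e2=(P[0]-P[3]+P[1]-P[2])[:2]; e2/=np.linalg.norm(e2); print('ex',ex,e2, np.linalg.norm(P-np.roll(P,1,0),axis=1))
ex=ex+e2; ex/=np.linalg.norm(ex); ey=np.array([-ex[1],ex[0]])
M=np.array([ex,ey]); print('plate',c,'yaw',np.degrees(np.arctan2(ex[1],ex[0])))
S=np.array([g(*p,28) for p in((212,287),(483,345),(462,443),(185,383))]); pS=(S-c)[:,:2]@M.T
print('stone in plate',pS.round(1),pS.mean(0),S.mean(0).round(1)); d=S[0]-S[1]; print('yaw of stone y', np.degrees(np.arctan2(-d[0],d[1])), np.linalg.norm(S-np.roll(S,1,0),axis=1))
print('nut pred',c[:2]+62*ex, 'nut seen z95',g(295,195,95))
for p in((497,193),(672,195)): print('grip',g(*p,78))
for p,z in(((119,20+0),30),): pass
for p in((205,232),(386,258),(127,291)): print('blocks plate', ((g(*p,30)-c)[:2]@M.T).round(1))
for q in((209,208,76),(437,195,73)): print(at_z(s,*q))
E
```

```text
[[ 690.8  112.8   12. ]
 [ 658.4 -145.4   12. ]
 [ 400.8 -107.6   12. ]
 [ 437.7  149.6   12. ]]
ex [ 0.99105502 -0.13345393] [ 0.98946775 -0.14475351] [255.75381305 260.2100731  260.36938473 259.82650264]
plate [546.93146218   2.3639283   12.        ] yaw -7.996116598381726
stone in plate [[ -1.7  64.8]
 [-14.9 -92.6]
 [-72.1 -88. ]
 [-58.4  72.8]] [-36.74914935 -10.75938243] [509.   -3.2  28. ]
yaw of stone y -12.77856395277188 [ 57.24094109 157.96931399  57.38089101 161.35848308]
nut pred [608.32866714  -6.2606426 ] nut seen z95 [602.28345686  15.95457488  95.        ]
grip [603.25522223 -94.70239123  78.        ]
grip [ 601.06213135 -191.05330195   78.        ]
blocks plate [29.1 72.7]
blocks plate [ 27.5 -31.5]
blocks plate [-10.3 112.4]
[553.0596384 320.7593694  76.       ]
[ 585.19436489 -374.50992304   73.        ]
```

```bash
cat >> h.py <<'E'
from scipy.spatial.transform import Rotation as Rt
YAW=np.radians(-8.0); EX=np.array([np.cos(YAW),np.sin(YAW)]); EY=np.array([-EX[1],EX[0]]); O=np.array([541.6,23.9])
def p2w(x,y): return O+x*EX+y*EY
def w2p(w): d=np.array(w)[:2]-O; return np.array([d@EX,d@EY])
def toolyaw(st=None):
    st=st or sense(); x=Rt.from_quat(st['tool_rot']).as_matrix()[:,0]; return np.degrees(np.arctan2(x[1],x[0]))
def goal(w,tipz,yaw):
    st=sense(); R=Rt.from_quat(st['tool_rot']).as_matrix(); d=R.T@(np.array([w[0],w[1],tipz+166])-st['ee_pos'])
    print('shift m',(d/1000).round(4),'turn',round(-(yaw-toolyaw(st)),2))
def status():
    st=sense(); p=st['ee_pos']; print('t',st['time'],'plate',w2p(p).round(1),'tipz',round(p[2]-166,1),'yaw',round(toolyaw(st),2),'F',(np.array(st['ft_force'])).round(2),'world',p.round(1))
E
python3 -c "
from h import *
status(); goal((450,-350),200,-8); goal(p2w(-90,-25),120,-8); print(p2w(-90,-25))"
```

```text
t 0.1 plate [-243.2 -680.5] tipz 238.0 yaw 18.5 F [ 0.11 -0.58 -1.01] world [ 206.1 -616.2  404. ]
shift m [ 0.3158 -0.175   0.0382] turn 26.5
shift m [ 0.4296 -0.5181  0.1187] turn 26.5
[448.99654629  11.66887737]
```

{"method": "play_rows", "body": {"motion": [0.316,-0.175,0.038,26.5,1,0.316,-0.175,0.038,26.5,1,0.316,-0.175,0.038,26.5,1,0.316,-0.175,0.038,26.5,1,0.316,-0.175,0.038,26.5,1,0.316,-0.175,0.038,26.5,1,0.316,-0.175,0.038,26.5,1,0.43,-0.518,0.118,26.5,1,0.43,-0.518,0.118,26.5,1,0.43,-0.518,0.118,26.5,1,0.43,-0.518,0.118,26.5,1,0.43,-0.518,0.118,26.5,1]}}

```text
time: 1.3
ee_pos: [446.3, -114.1, 314.2]
tool_rot: [0.998, -0.07, 0.0, -0.0]
ft_force: [0.4, -0.7, 0.3]
finger_gap: 0.998
grasp_force: 0.0
```

```bash
python3 -c "
from h import *
status(); goal(p2w(-90,-25),120,-8)"
```

```text
t 1.3 plate [ -75.1 -149.9] tipz 148.2 yaw -8.02 F [ 0.43 -0.67  0.29] world [ 446.3 -114.1  314.2]
shift m [-0.0149 -0.1249  0.0282] turn -0.02
```

{"method": "play_rows", "body": {"motion": [-0.015,-0.125,0.028,0,1,-0.015,-0.125,0.028,0,1,-0.015,-0.125,0.028,0,1,-0.015,-0.125,0.028,0,1,-0.015,-0.125,0.028,0,1,-0.015,-0.125,0.028,0,1]}}

```text
time: 1.9
ee_pos: [449.4, 8.7, 286.7]
tool_rot: [0.997, -0.071, 0.0, 0.0]
ft_force: [-0.2, -0.7, 0.3]
finger_gap: 0.998
grasp_force: 0.0
```

```bash
python3 -c "
from h import *
status(); goal(p2w(-90,-25),19,-8)
s=snapshot('top');cv2.imwrite('pics/t1.png',cv2.resize(s['img'][150:290,240:400,::-1],None,fx=4,fy=4,interpolation=2))
"
```

```text
t 1.9 plate [-89.2 -27.9] tipz 120.7 yaw -8.11 F [-0.18 -0.72  0.28] world [449.4   8.7 286.7]
shift m [-0.0008 -0.003   0.1017] turn -0.11
```

View pics/t1.png

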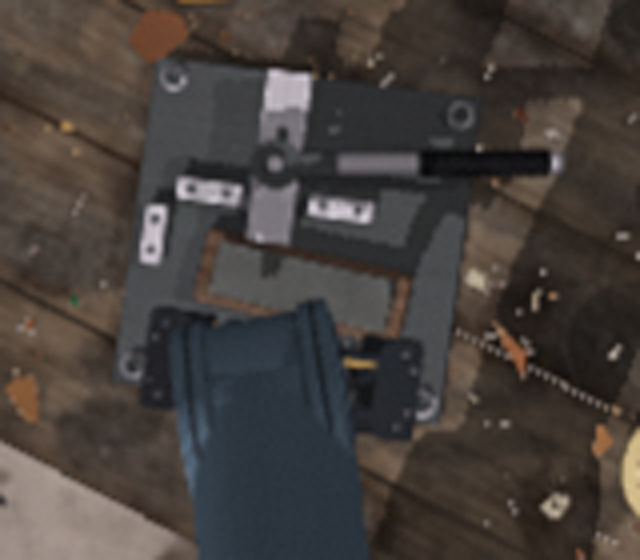

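The gripper, centred near (285,370), sits in front of the stone at (303,285) with its long axis parallel to the fence. I'll lower it and then push.

{"method": "play_rows", "body": {"motion": [-0.001,0.002,0.05,0,1,-0.001,0.002,0.09,0,1,-0.001,0.002,0.102,0,1,-0.001,0.002,0.102,0,1,-0.001,0.002,0.102,0,1]}}

```text
time: 2.45
ee_pos: [448.7, 7.6, 185.7]
tool_rot: [0.998, -0.07, 0.001, -0.0]
ft_force: [-0.1, 1.1, -0.5]
finger_gap: 1.002
grasp_force: 0.0
```

{"method": "play_rows", "body": {"motion": [0.006,0,0,0,1,0.012,0,0,0,1,0.017,0,0,0,1,0.022,0,0,0,1,0.026,0,0,0,1,0.03,0,0,0,1,0.034,0,0,0,1,0.038,0,0,0,1,0.04,0,0,0,1,0.04,0,0,0,1]}}

```text
time: 3.45
ee_pos: [488.0, 2.6, 184.4]
tool_rot: [0.998, -0.069, 0.0, -0.0]
ft_force: [-1.5, -0.3, -1.3]
finger_gap: 1.0
grasp_force: 1.0
```

```bash
python3 -c "
from h import *
status(); goal(p2w(-38.5,-25),19,-8)"
```

```text
t 3.45 plate [-50.1 -28.5] tipz 18.4 yaw -7.97 F [-1.55 -0.28 -1.33] world [488.    2.6 184.4]
shift m [ 0.0116 -0.0035 -0.0006] turn 0.03
```

{"method": "play_rows", "body": {"motion": [0.002,0,0,0,1,0.004,0,0,0,1,0.006,0,0,0,1,0.008,0,0,0,1,0.009,0,0,0,1,0.01,0,0,0,1]}}

```text
time: 4.05
ee_pos: [497.3, 1.2, 184.6]
tool_rot: [0.998, -0.07, -0.001, 0.0]
ft_force: [-6.0, 1.3, 3.9]
finger_gap: 1.003
grasp_force: 3.0
```

{"method": "play_rows", "body": {"motion": [0.001,0,0,0,1,0.002,0,0,0,1,0.002,0,0,0,1]}}

```text
time: 4.35
ee_pos: [497.9, 1.2, 184.5]
tool_rot: [0.998, -0.07, -0.002, 0.0]
ft_force: [-9.2, 2.4, 6.9]
finger_gap: 0.999
grasp_force: 4.6
```

```bash
python3 -c "
from h import *
status()"
```

```text
t 4.35 plate [-40.1 -28.6] tipz 18.5 yaw -7.99 F [-9.2   2.43  6.92] world [497.9   1.2 184.5]
```

{"method": "play_rows", "body": {"motion": [-0.02,0,0,0,0,-0.03,0,0,0,-1,-0.03,0,-0.05,0,-1,-0.03,0,-0.09,0,-1,-0.03,0.05,-0.09,0,-1,0,0.1,-0.09,0,-1,0.03,0.12,-0.09,0,-1,0.037,0.12,-0.09,0,-1,0.037,0.12,-0.09,0,-1,0.037,0.12,-0.09,0,-1]}}

```text
time: 5.35
ee_pos: [519.1, -121.9, 274.4]
tool_rot: [0.998, -0.069, -0.0, -0.0]
ft_force: [0.2, 0.5, -0.1]
finger_gap: 0.11
grasp_force: 0.0
```

```bash
python3 -c "
from h import *
status(); goal(p2w(-1,-146),19,-8)
s=snapshot('top');cv2.imwrite('pics/t2.png',cv2.resize(s['img'][150:290,240:400,::-1],None,fx=4,fy=4,interpolation=2))
"
```

```text
t 5.35 plate [  -1.9 -147.5] tipz 108.4 yaw -7.91 F [ 0.16  0.45 -0.08] world [ 519.1 -121.9  274.4]
shift m [ 0.001  -0.0015  0.0894] turn 0.09
```

View pics/t2.png

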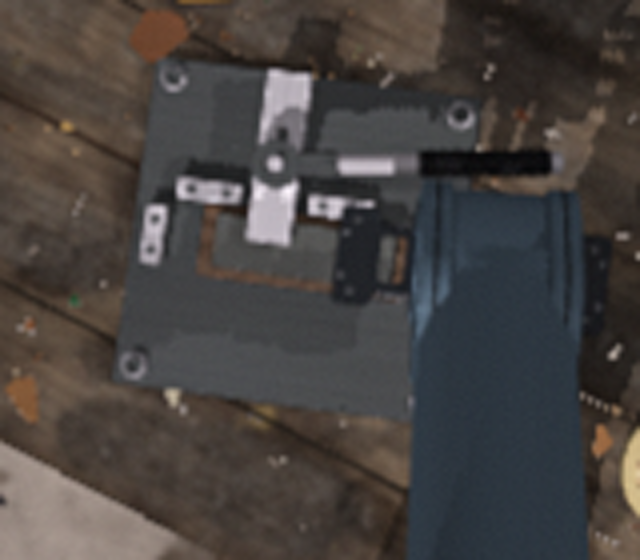

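{"method": "play_rows", "body": {"motion": [0.001,0,0.04,0,-1,0.001,0,0.07,0,-1,0.001,0,0.089,0,-1,0.001,0,0.089,0,-1,0.001,0,0.089,0,-1]}}

```text
time: 5.9
ee_pos: [520.3, -122.4, 186.0]
tool_rot: [0.998, -0.069, -0.0, -0.0]
ft_force: [0.3, 0.6, 0.1]
finger_gap: 0.005
grasp_force: 0.0
```

{"method": "play_rows", "body": {"motion": [0,-0.005,0,0,-1,0,-0.01,0,0,-1,0,-0.014,0,0,-1,0,-0.018,0,0,-1,0,-0.022,0,0,-1,0,-0.026,0,0,-1,0,-0.029,0,0,-1,0,-0.032,0,0,-1,0,-0.034,0,0,-1,0,-0.034,0,0,-1]}}

```text
time: 6.9
ee_pos: [525.2, -89.8, 185.6]
tool_rot: [0.998, -0.07, 0.0, 0.0]
ft_force: [-0.4, -3.4, 2.0]
finger_gap: 0.005
grasp_force: 1.9
```

```bash
python3 -c "
from h import *
status()"
```

```text
t 6.9 plate [  -0.4 -114.9] tipz 19.6 yaw -8.01 F [-0.36 -3.37  2.05] world [525.2 -89.8 185.6]
```

{"method": "play_rows", "body": {"motion": [0,-0.003,0,0,-1,0,-0.006,0,0,-1,0,-0.008,0,0,-1,0,-0.01,0,0,-1,0,-0.012,0,0,-1,0,-0.013,0,0,-1,0,-0.013,0,0,-1]}}

```text
time: 7.6
ee_pos: [527.1, -76.5, 185.6]
tool_rot: [0.998, -0.07, 0.0, -0.0]
ft_force: [-0.5, -4.4, 1.6]
finger_gap: 0.005
grasp_force: 2.1
```

{"method": "play_rows", "body": {"motion": [0,-0.001,0,0,-1,0,-0.002,0,0,-1,0,-0.002,0,0,-1]}}

```text
time: 7.9
ee_pos: [527.3, -74.8, 185.6]
tool_rot: [0.998, -0.07, 0.0, 0.0]
ft_force: [0.1, -4.2, 2.6]
finger_gap: 0.005
grasp_force: 2.4
```

```bash
python3 -c "
from h import *
status()"
```

```text
t 7.9 plate [ -0.4 -99.7] tipz 19.6 yaw -8.01 F [ 0.13 -4.2   2.55] world [527.3 -74.8 185.6]
```

Not seated yet, as the force is still only friction.

{"method": "play_rows", "body": {"motion": [0,-0.001,0,0,-1,0,-0.002,0,0,-1,0,-0.003,0,0,-1,0,-0.003,0,0,-1]}}

```text
time: 8.3
ee_pos: [527.7, -71.8, 185.6]
tool_rot: [0.998, -0.07, -0.0, 0.0]
ft_force: [0.1, -3.6, 2.9]
finger_gap: 0.004
grasp_force: 2.5
```

{"method": "play_rows", "body": {"motion": [0,-0.001,0,0,-1,0,-0.002,0,0,-1,0,-0.002,0,0,-1]}}

```text
time: 8.6
ee_pos: [528.0, -69.9, 185.6]
tool_rot: [0.998, -0.07, -0.0, 0.0]
ft_force: [-1.3, -5.6, 2.8]
finger_gap: 0.005
grasp_force: 2.5
```

```bash
python3 -c "
from h import *
status()"
```

```text
t 8.6 plate [ -0.4 -94.8] tipz 19.6 yaw -8.0 F [-1.3  -5.61  2.85] world [528.  -69.9 185.6]
```

{"method": "play_rows", "body": {"motion": [0,-0.001,0,0,-1,0,-0.002,0,0,-1,0,-0.003,0,0,-1,0,-0.003,0,0,-1]}}

```text
time: 9.0
ee_pos: [528.2, -68.7, 185.7]
tool_rot: [0.998, -0.071, -0.0, 0.001]
ft_force: [-2.0, -10.3, 3.4]
finger_gap: 0.003
grasp_force: 5.0
```

```bash
python3 -c "
from h import *
status()
s=snapshot('top');cv2.imwrite('pics/t3.png',cv2.resize(s['img'][170:240,270:350,::-1],None,fx=8,fy=8,interpolation=2))
"
```

```text
t 9.0 plate [ -0.4 -93.6] tipz 19.7 yaw -8.1 F [ -1.97 -10.26   3.38] world [528.2 -68.7 185.7]
```

View pics/t3.png

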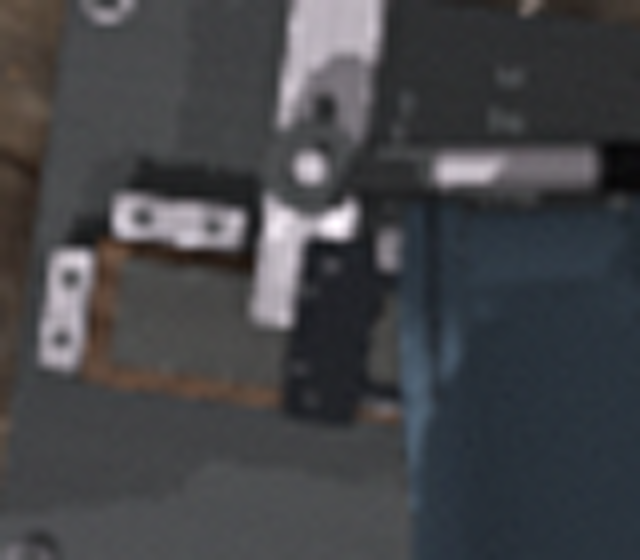

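{"method": "play_rows", "body": {"motion": [0,0.015,0,0,-1,0,0.02,-0.04,0,-1,0,0.02,-0.09,0,0,-0.05,0.02,-0.09,0,1,-0.07,-0.02,-0.09,0,1,-0.07,-0.06,-0.09,0,1,-0.07,-0.085,-0.09,0,1,-0.07,-0.085,-0.09,0,1,-0.07,-0.085,-0.05,0,1,-0.07,-0.085,-0.01,0,1,-0.07,-0.085,0,0,1,-0.07,-0.085,0,0,1]}}

```text
time: 10.25
ee_pos: [470.1, 26.6, 184.5]
tool_rot: [0.998, -0.07, -0.002, 0.0]
ft_force: [-0.4, 0.7, 0.1]
finger_gap: 0.892
grasp_force: 0.0
```

```bash
python3 -c "
from h import *
status()"
```

```text
t 10.25 plate [-71.2  -7.3] tipz 18.5 yaw -8.02 F [-0.44  0.73  0.07] world [470.1  26.6 184.5]
```

{"method": "play_rows", "body": {"motion": [0.006,0,0,0,1,0.012,0,0,0,1,0.017,0,0,0,1,0.021,0,0,0,1,0.025,0,0,0,1,0.028,0,0,0,1,0.03,0,0,0,1,0.032,0,0,0,1,0.033,0,0,0,1,0.033,0,0,0,1]}}

```text
time: 11.25
ee_pos: [501.1, 22.9, 185.0]
tool_rot: [0.998, -0.069, -0.004, 0.0]
ft_force: [-7.7, 1.4, 6.7]
finger_gap: 1.001
grasp_force: 4.2
```

```bash
python3 -c "
from h import *
status()"
```

```text
t 11.25 plate [-40.   -6.6] tipz 19.0 yaw -7.95 F [-7.7   1.39  6.65] world [501.1  22.9 185. ]
```

{"method": "play_rows", "body": {"motion": [-0.02,0,0,0,1,-0.025,0,-0.04,0,0,-0.025,0,-0.08,0,-1,-0.025,0,-0.115,0,-1,-0.025,0,-0.115,0,-1]}}

```text
time: 11.75
ee_pos: [480.6, 26.1, 304.7]
tool_rot: [0.998, -0.07, 0.004, -0.001]
ft_force: [-0.8, 0.5, -0.5]
finger_gap: 0.665
grasp_force: 0.0
```

```bash
python3 -c "
from h import *
status(); goal((640,-144.5),130,0)
s=snapshot('top'); cv2.imwrite('pics/t4.png',cv2.resize(s['img'][165:240,280:390,::-1],None,fx=7,fy=7,interpolation=2))
"
```

```text
t 11.75 plate [-60.7  -6.3] tipz 138.7 yaw -8.02 F [-0.76  0.47 -0.47] world [480.6  26.1 304.7]
shift m [0.1815 0.1467 0.0098] turn -8.02
```

View pics/t4.png

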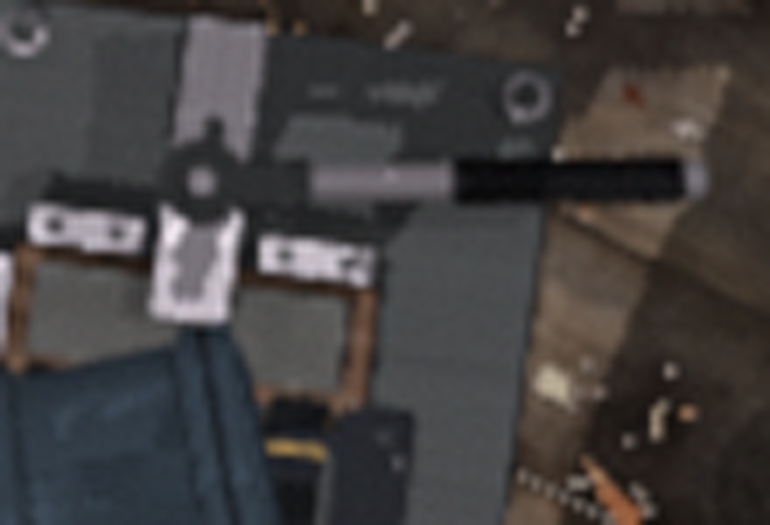

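The stone's back edge lies along both fence blocks, at (85,250) and (315,275), and its left end is at the stop. The handle is level at row 180. Now to the far side of the grip.

{"method": "play_rows", "body": {"motion": [0.04,0.032,0.005,-2,-1,0.08,0.065,0.009,-4,-1,0.12,0.097,0.009,-6,-1,0.155,0.125,0.009,-8,-1,0.1815,0.1465,0.009,-8,-1,0.1815,0.1465,0.009,-8,-1,0.1815,0.1465,0.009,-8,-1,0.1815,0.1465,0.009,-8,-1]}}

```text
time: 12.6
ee_pos: [637.3, -142.8, 290.3]
tool_rot: [1.0, 0.001, -0.001, -0.001]
ft_force: [-0.7, 0.4, -0.3]
finger_gap: 0.003
grasp_force: 0.0
```

```bash
python3 -c "
from h import *
status(); goal((640,-144.5),58,0)"
```

```text
t 12.6 plate [ 118.  -151.7] tipz 124.3 yaw 0.09 F [-0.67  0.43 -0.3 ] world [ 637.3 -142.8  290.3]
shift m [0.0029 0.0018 0.0663] turn 0.09
```

Lower behind the grip, then approach to contact.

{"method": "play_rows", "body": {"motion": [0.003,0.002,0.03,0,-1,0.003,0.002,0.055,0,-1,0.003,0.002,0.066,0,-1,0.003,0.002,0.066,0,-1,0.003,0.002,0.066,0,-1]}}

```text
time: 13.1
ee_pos: [641.4, -145.8, 226.4]
tool_rot: [1.0, 0.0, 0.0, -0.0]
ft_force: [-0.4, 0.2, 0.3]
finger_gap: 0.004
grasp_force: 0.0
```

{"method": "play_rows", "body": {"motion": [-0.005,0,0,0,-1,-0.009,0,0,0,-1,-0.012,0,0,0,-1,-0.014,0,0,0,-1,-0.016,0,0,0,-1,-0.016,0,0,0,-1]}}

```text
time: 13.7
ee_pos: [624.9, -146.5, 225.6]
tool_rot: [1.0, -0.0, -0.0, 0.0]
ft_force: [0.2, -0.1, 0.7]
finger_gap: 0.005
grasp_force: 0.0
```

```bash
python3 -c "
from h import *
status()"
```

```text
t 13.7 plate [ 106.2 -157.1] tipz 59.6 yaw -0.01 F [ 0.2  -0.06  0.65] world [ 624.9 -146.5  225.6]
```

{"method": "play_rows", "body": {"motion": [-0.002,0,0,0,-1,-0.004,0,0,0,-1,-0.006,0,0,0,-1,-0.006,0,0,0,-1]}}

```text
time: 14.1
ee_pos: [620.3, -146.3, 226.2]
tool_rot: [1.0, 0.0, 0.002, 0.0]
ft_force: [6.0, 0.3, -2.2]
finger_gap: 0.003
grasp_force: 2.5
```

{"method": "play_rows", "body": {"motion": [-0.0028,0.0003,0,1,-1,-0.0028,0.0003,0,1,-1]}}

```text
time: 14.3
ee_pos: [618.0, -146.5, 226.4]
tool_rot: [1.0, -0.009, 0.003, 0.0]
ft_force: [7.4, -1.0, -3.0]
finger_gap: 0.005
grasp_force: 3.5
```

{"method": "play_rows", "body": {"motion": [-0.0028,0.0003,0,1,-1,-0.0056,0.0006,0,2,-1,-0.0084,0.0008,0,3,-1]}}

```text
time: 14.6
ee_pos: [610.0, -147.2, 226.5]
tool_rot: [0.999, -0.035, 0.003, 0.0]
ft_force: [8.4, -0.5, -3.2]
finger_gap: 0.006
grasp_force: 4.1
```

{"method": "play_rows", "body": {"motion": [-0.0028,0.0003,0,1,-1,-0.0056,0.0006,0,2,-1,-0.0084,0.0008,0,3,-1]}}

```text
time: 14.9
ee_pos: [601.7, -147.5, 226.6]
tool_rot: [0.998, -0.061, 0.004, 0.0]
ft_force: [8.6, 0.7, -3.7]
finger_gap: 0.0
grasp_force: 4.2
```

```bash
cat >> h.py <<'E'
N=np.array([603,15.5])
def wr():
    st=sense(); d=st['ee_pos'][:2]-N; y=np.radians(toolyaw(st)); tx=np.array([np.cos(y),np.sin(y)]); ty=np.array([tx[1],-tx[0]])
    print('rel in tool x,y',(d@tx).round(1),(d@ty).round(1),'yaw',np.degrees(y).round(2),'F tool x',(np.array(st['ft_force'])[:2]@tx).round(2),'ty',(np.array(st['ft_force'])[:2]@ty).round(2))
E
python3 -c "
from h import *
status();wr()"
```

```text
t 14.9 plate [  83.4 -161.3] tipz 60.6 yaw -7.01 F [ 8.64  0.73 -3.66] world [ 601.7 -147.5  226.6]
rel in tool x,y 18.6 161.9 yaw -7.01 F tool x 8.49 ty -1.78
```

{"method": "play_rows", "body": {"motion": [-0.0028,0.0003,0,1,-1,-0.0056,0.0006,0,2,-1,-0.0084,0.0008,0,3,-1]}}

```text
time: 15.2
ee_pos: [593.4, -147.3, 226.7]
tool_rot: [0.996, -0.087, 0.004, 0.0]
ft_force: [9.5, -1.1, -3.7]
finger_gap: 0.006
grasp_force: 4.3
```

{"method": "play_rows", "body": {"motion": [-0.0028,0.0003,0,1,-1,-0.0056,0.0006,0,2,-1]}}

```text
time: 15.4
ee_pos: [587.8, -147.0, 226.7]
tool_rot: [0.995, -0.105, 0.004, 0.0]
ft_force: [10.7, -0.7, -2.9]
finger_gap: 0.003
grasp_force: 4.4
```

```bash
python3 -c "
from h import *
wr()"
```

```text
rel in tool x,y 19.0 162.1 yaw -12.0 F tool x 10.57 ty -1.49
```

{"method": "play_rows", "body": {"motion": [-0.0028,0.0003,0,1,-1,-0.0056,0.0006,0,2,-1]}}

```text
time: 15.6
ee_pos: [582.3, -146.4, 226.7]
tool_rot: [0.993, -0.122, 0.004, 0.0]
ft_force: [8.7, -1.6, -2.6]
finger_gap: 0.007
grasp_force: 4.5
```

{"method": "play_rows", "body": {"motion": [-0.0028,0.0003,0,1,-1,-0.0056,0.0006,0,2,-1]}}

```text
time: 15.8
ee_pos: [576.8, -145.8, 226.7]
tool_rot: [0.99, -0.139, 0.004, 0.0]
ft_force: [9.6, -1.7, -3.8]
finger_gap: 0.006
grasp_force: 4.6
```

{"method": "play_rows", "body": {"motion": [-0.0028,0.0003,0,1,-1,-0.0056,0.0006,0,2,-1]}}

```text
time: 16.0
ee_pos: [571.3, -144.9, 226.8]
tool_rot: [0.988, -0.157, 0.004, 0.0]
ft_force: [9.6, -1.4, -4.1]
finger_gap: 0.006
grasp_force: 4.6
```

{"method": "play_rows", "body": {"motion": [-0.0028,0.0003,0,1,-1,-0.0056,0.0006,0,2,-1]}}

```text
time: 16.2
ee_pos: [565.9, -143.8, 226.8]
tool_rot: [0.985, -0.174, 0.004, -0.0]
ft_force: [8.8, -2.1, -3.4]
finger_gap: 0.005
grasp_force: 4.7
```

```bash
python3 -c "
from h import *
wr()"
```

```text
rel in tool x,y 19.7 162.4 yaw -20.01 F tool x 9.03 ty -1.06
```

{"method": "play_rows", "body": {"motion": [-0.0028,0.0003,0,1,-1,-0.0056,0.0006,0,2,-1]}}

```text
time: 16.4
ee_pos: [560.5, -142.5, 226.9]
tool_rot: [0.982, -0.191, 0.004, -0.0]
ft_force: [9.7, -2.3, -3.5]
finger_gap: 0.009
grasp_force: 4.8
```

{"method": "play_rows", "body": {"motion": [-0.0028,0.0003,0,1,-1,-0.0056,0.0006,0,2,-1]}}

```text
time: 16.6
ee_pos: [555.1, -141.2, 226.9]
tool_rot: [0.978, -0.208, 0.005, -0.0]
ft_force: [10.2, -3.4, -3.3]
finger_gap: 0.006
grasp_force: 4.9
```

```bash
python3 -c "
from h import *
wr()"
```

```text
rel in tool x,y 20.1 162.6 yaw -24.02 F tool x 10.7 ty -1.0
```

{"method": "play_rows", "body": {"motion": [-0.0028,0.0003,0,1,-1,-0.0056,0.0006,0,2,-1]}}

```text
time: 16.8
ee_pos: [549.9, -139.6, 226.9]
tool_rot: [0.974, -0.225, 0.005, -0.0]
ft_force: [9.6, -2.1, -4.1]
finger_gap: 0.006
grasp_force: 5.0
```

{"method": "play_rows", "body": {"motion": [-0.0028,0.0003,0,1,-1,-0.0056,0.0006,0,2,-1]}}

```text
time: 17.0
ee_pos: [544.7, -137.8, 227.0]
tool_rot: [0.97, -0.242, 0.005, -0.0]
ft_force: [10.6, -4.9, -4.5]
finger_gap: 0.004
grasp_force: 5.5
```

{"method": "play_rows", "body": {"motion": [-0.0028,0.0003,0,1,-1,-0.0056,0.0006,0,2,-1]}}

```text
time: 17.2
ee_pos: [539.4, -135.8, 226.9]
tool_rot: [0.966, -0.259, 0.005, -0.0]
ft_force: [8.8, -2.6, -3.7]
finger_gap: 0.003
grasp_force: 4.7
```

{"method": "play_rows", "body": {"motion": [-0.0014,0.0002,0,0.5,-1,-0.0028,0.0003,0,1,-1]}}

```text
time: 17.4
ee_pos: [536.3, -134.5, 226.7]
tool_rot: [0.964, -0.267, 0.004, -0.0]
ft_force: [7.6, -3.2, -2.8]
finger_gap: 0.005
grasp_force: 4.1
```

```bash
python3 -c "
from h import *
wr()"
```

```text
rel in tool x,y 20.2 162.9 yaw -31.02 F tool x 8.19 ty -1.14
```

{"method": "play_rows", "body": {"motion": [-0.0014,0.0002,0,0.5,-1,-0.0028,0.0003,0,1,-1]}}

```text
time: 17.6
ee_pos: [533.4, -133.2, 226.6]
tool_rot: [0.961, -0.276, 0.003, -0.0]
ft_force: [6.5, -2.6, -2.7]
finger_gap: 0.007
grasp_force: 3.4
```

{"method": "play_rows", "body": {"motion": [-0.0014,0.0002,0,0.5,-1,-0.0028,0.0003,0,1,-1]}}

```text
time: 17.8
ee_pos: [530.5, -131.8, 226.4]
tool_rot: [0.959, -0.284, 0.003, -0.0]
ft_force: [5.4, -1.5, -2.2]
finger_gap: 0.005
grasp_force: 2.8
```

{"method": "play_rows", "body": {"motion": [-0.0014,0.0002,0,0.5,-1,-0.0028,0.0003,0,1,-1]}}

```text
time: 18.0
ee_pos: [527.6, -130.3, 226.2]
tool_rot: [0.956, -0.293, 0.002, -0.0]
ft_force: [3.7, -1.0, -1.7]
finger_gap: 0.002
grasp_force: 2.1
```

{"method": "play_rows", "body": {"motion": [-0.0014,0.0002,0,0.5,-1,-0.0028,0.0003,0,1,-1]}}

```text
time: 18.2
ee_pos: [524.0, -128.5, 225.8]
tool_rot: [0.954, -0.301, 0.0, -0.0]
ft_force: [2.2, -0.3, -0.9]
finger_gap: 0.007
grasp_force: 1.3
```

The force has collapsed from about 12 N to 2 N over more than 6°, so the wrench has broken over. I'll release it by backing off, then raise the tool.

{"method": "play_rows", "body": {"motion": [0.01,0,0,0,-1,0.025,0,0,0,-1,0.04,0,0,0,-1,0.045,0,0,0,-1,0.045,0,0,0,-1,0.045,0,-0.04,0,-1,0.045,0,-0.08,0,-1,0.045,0,-0.12,0,-1,0.045,0,-0.12,0,-1,0.045,0,-0.12,0,-1]}}

```text
time: 19.2
ee_pos: [560.0, -154.2, 345.9]
tool_rot: [0.954, -0.301, -0.0, -0.0]
ft_force: [-0.2, 0.1, -0.7]
finger_gap: 0.006
grasp_force: 0.0
```

```bash
python3 -c "
from h import *
status()
s=snapshot('scene'); cv2.imwrite('pics/s5.png',cv2.resize(s['img'][170:290,200:400,::-1],None,fx=4,fy=4,interpolation=2))
s=snapshot('top'); cv2.imwrite('pics/t5.png',cv2.resize(s['img'][165:240,270:380,::-1],None,fx=7,fy=7,interpolation=2))
"
```

```text
t 19.2 plate [  43.  -173.8] tipz 179.9 yaw -34.99 F [-0.21  0.12 -0.69] world [ 560.  -154.2  345.9]
```

View pics/t5.png

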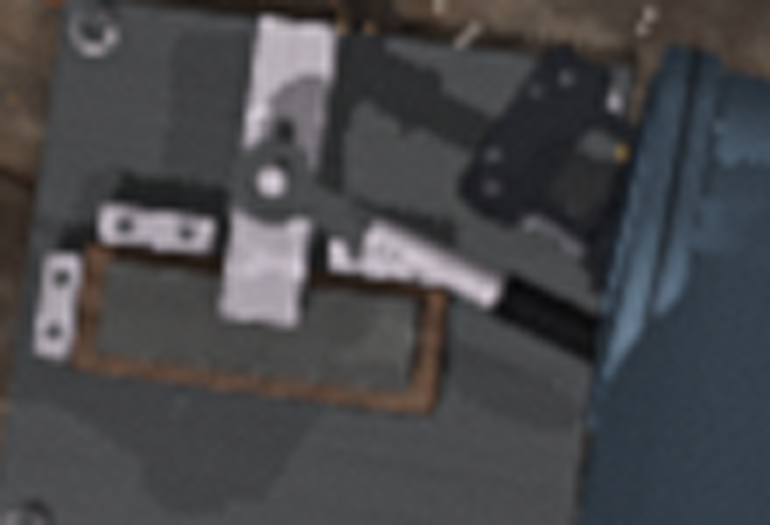

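View pics/s5.png

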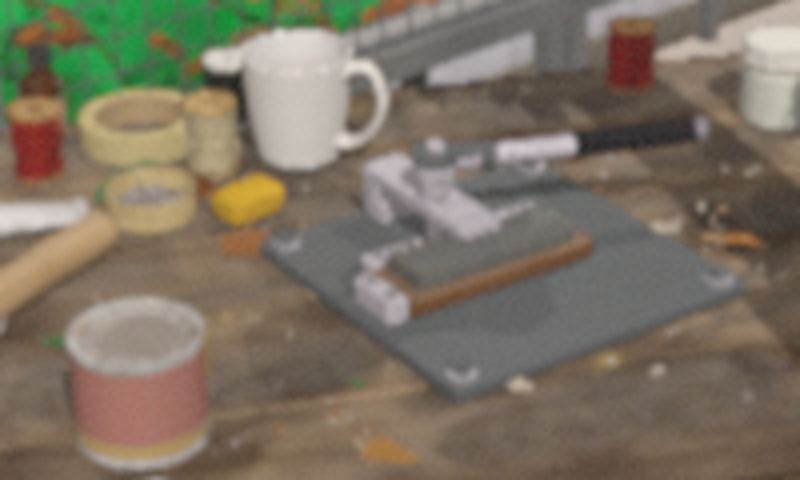

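The stone is still flush with the fence and stop. The handle, from (270,180) to (550,318), has sprung back to about 27°, and the gripper is clear.

```bash
python3 -c "
from rig import hand_in
print(hand_in())"
```

```text
the job is handed in; nothing more can be done
None
```

I handed the job in at about 19 s: the stone sits flush against the fence and end stop, the wrench broke over at about 28–29° of swing and was let go, its handle sprang back, and I went nowhere near the jar or tin; hand-in returned no verdict.

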